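Find the brass guide bush among the parts tins

ROBOT

A 7-joint arm with a two-finger parallel gripper is mounted at the origin on the work surface. World frame = base frame: x ahead of the robot, y to its left, z up, the work surface at z = 0. Lengths are in m, angles in rad, forces in N, time in s.
With the tool pointing down it reaches from about 0.425 to 0.95 m from the base axis. Payload 4.7 kg.
Tool frame: the origin (TCP) lies at the very end of the fingers, on their centre line; the grasp point (between the pads) lies 19 mm behind it; z points along the fingers, y is the line along which they close (so a half turn about z gives the same grasp; the last joint's range is limited). The gripper opens to 85 mm and grips with 20 to 120 N. Pads are 22 mm wide; open, the fingers measure 114 mm over their backs; the gripper's body (76 mm by 85 mm) begins 54 mm behind the grasp point. The pads swing forward as they close: fully open they stand 13 mm farther back than shut.
Start: joints at [-0.029, 0.469, -0.049, 1.532, 0.024, 1.141, -0.082], TCP at [0.675, 0, 0.231] pointing down, gripper open.
Joint ranges: [-2.59, 2.59], [-0.33, 1.99], [-1.39, 1.29], [0.1, 2.45], [-1.04, 4.18], [0.21, 1.99], [-2.66, 2.66]. Speed limits (rad/s): [2.57, 2.57, 3.14, 3.14, 3.14, 3.14, 3.14].

INTERFACE

Orientations are given as a unit quaternion [w, x, y, z].
In Python, from plant import arm gives the robot as it stands.
- The arm moves only by the tool play_rows, never from a script. Its argument "commands" is one flat list of numbers, 7 for each row, row after row: the turn, a rotation vector about the tool's x, y, z normalised to -1 to 1, where 1 is 30 degrees, then the shift along the tool's x, y, z normalised to -1 to 1, where 1 is 0.02 m, then the finger opening in mm, from 0 to 85.4. In form: [wx, wy, wz, tx, ty, tz, claw, wx, wy, wz, tx, ty, tz, claw, ...]. A call has exactly 5 rows; each row shifts and turns the commanded pose from where the row before left it, along the tool's axes as they then stand; what a row does not reach is not made up. A row lasts 1/8 s, in which the tool goes at most 62.5 mm and 10.7 degrees, less where a joint would pass 70% of its speed; a pose out of reach is approached as far as the arm can. A call with a number of a shift or a turn outside -1 to 1 is refused whole. A call with a gripper value outside its range is refused whole. The fingers move at their own pace and stop on an object; "grip_force" is the grip in N (left out, the last holds). Time passes only in rows, so rows that do not move let the fingers close, or fill a call up. It gives the time, the measured TCP pose, the force, the opening and the grip force at its end, in the units of the state.
- arm.read_state(): the state, without advancing time (a new reading comes with each control period).
- arm.read_camera(name): name is "scene" or "side" or "wrist"; returns a dict with "frame" (384x512x3 uint8, red, green, blue), "z_map" (384x512 float32, m along the optical axis (not along the pixel's ray), 0 where there is no reading), "mtx" (3x3 intrinsics, pixels), "xyz" and "orientation" of the camera in the world. Camera axes: x right, y up, looking along -z (the intrinsics and any distortion apply to the point x, -y, -z); pixel columns grow to the right and rows downward; lengths in m; the calibration is good to about 2 mm. A picture is of the moment at which its call begins.
- arm.close_job(): hands the job in; it is judged then, once.
The state is a dict: "time_s": time; "joint_positions": joint angles; "qvel": joint speeds; "joint_torque": joint torques, N m; "tool_pos": TCP position; "tcp_rot": TCP orientation; "force": force on the tool from outside, world axes, zero at the start; "wrist_torque": the same for the moment, N m; "opening": opening from 0.0 (shut) to 1.0 (fully open); "grip_force": force on a finger pad.
Only numpy, scipy, OpenCV 4.12 (cv2) and the standard library are available. Lean on these libraries where they do the work, as an engineer would, in place of code of your own. Each camera call takes 0.05 s, during which the arm holds its last target. There are 200 camera calls.

TASK

One of the three closed grey parts tins with green lids holds a brass guide bush. Lift lids off the tins, setting each one down flat on the bench, until you find it, then stand the brass bush upright in the round recess of the steel fixture plate. A steel bush in another tin stays in its tin; tins without the brass bush may be left open or closed.

Things in the scene. Friction and masses are not known exactly. Their poses are not given: they have to be found in the camera images.
- lid_a_knob (a point): Grip point of the knob of one tin's loose lid: upright black cylinder 24 mm across, 40 tall, mid-lid; point on its axis, 16 mm below its top, 24 above the lid's flat top. Lid: green, 116 x 116 x 4 mm with a 96 x 96 x 5 mm plug below (4 mm play in the tin), no catch, 0.16 kg. Lid's lowest face is 33 mm below the point. Point is 98 mm above the bench when closed, 33 when the lid lies on the bench.
- lid_b_knob (a point): The same on the second, alike tin. z up the knob, x and y along the lid's sides. Every tin is grey, fixed to the bench, centred under its lid and square to it at the start: 112 x 112 mm, 70 mm tall, walls and floor 4 mm. One tin holds the brass bush, one a steel bush, one is empty; which stands where changes.
- lid_c_knob (a point): The same on the third, alike tin. The tins stand in a row across the bench; the bench between them and the robot, left and right of the fixture plate, is clear for lids (centres about 0.45 m ahead of the robot's base, up to 0.37 m to either side).
- brass_bush_center (a point): Centre (half-way up) of the wanted part: a yellow brass cylinder with a dark bore on top, 32 mm across, 56 mm tall, 0.2 kg, z along its axis. Starts upright within 5 mm of the middle of one tin's floor, this point 32 mm above the bench; hidden until the lid is off.
- steel_bush_center (a point): Centre (half-way up) of a grey steel bush of the same size, upright in another tin. It is not wanted: it stays in its tin.
- recess (a point): Centre of the floor of a round recess, 72 mm across, 4 deep, dark-floored, in the middle of the fixture plate: bare steel, fixed, 120 mm (its x) x 150 (its y) x 25 thick, nearer to the robot than the tins. Recess floor 21 mm above the bench, z up. Two posts, 16 mm across, 30 tall, stand on the plate 46 mm along its +x from here and 60 mm either way along y.
There are look-alikes about, which are no part of the job. Leave any blue or purple look-alike of the part that bears lid_c_knob alone.

How it is judged:
On the way, in this order (a step that is already met when the one before it is completed fails the run):
1. the lid of the tin that holds the brass bush lies flat on the bench (height (world z) of lid_a_knob below 0.045 m and angle between lid_a_knob's own z axis and vertical below 0.17 rad), for 0.2 s.
2. the brass bush stands in the recess of the fixture plate (horizontal distance between brass_bush_center and recess below 0.021 m and z of brass_bush_center in the frame of recess between 0.024 and 0.031 m and angle between brass_bush_center's own z axis and vertical below 0.17 rad), for 0.2 s.
At the end, for the whole second after the job is handed in: The brass bush stands upright (within 10 degrees) on the floor of the fixture plate's recess (anywhere in it, axis within 21 mm of its centre); the lid of the tin that held it lies flat on the bench; every other lid is either flat on the bench or still (or again) on its tin within 15 mm (all of step 1 and all of step 2 and angle between each of lid_b_knob, lid_c_knob's own z axis and vertical below 0.17 rad and (height (world z) of lid_b_knob below 0.045 m or distance of lid_b_knob from where it was at the start of the episode below 0.015 m) and (height (world z) of lid_c_knob below 0.045 m or distance of lid_c_knob from where it was at the start of the episode below 0.015 m)); the robot touches nothing.
It fails at once if the steel bush is taken out of its tin (moved more than 70 mm) (distance of steel_bush_center from where it was at the start of the episode above 0.07 m).
It also fails if it takes over 72 s, if anything falls off the work surface, if the arm or the gripper's body presses on something with over 40 N, if the wrist force passes 120 N, or if a joint passes its speed limit or range.

## Working session

There is one attempt and no reset: what is moved stays moved. The work goes in short steps, Python scripts to look and compute and a tool call to move; the robot and the scene stay as the last step left them, time stands still between calls to the robot, and variables do not carry over. Pictures are saved under pics/ and viewed, at most 10 in all, crops included, and the job is handed in when it is done.

Besides the shell and the picture viewer there is one more tool, called after "Emit:" as a command line: name --argument value ..., lists and objects as JSON in quotes. play_rows: Moves the arm, as the interface text tells. Scaled input: -1 to 1 covers 0.02 m each way for a shift and 30 degrees each way for a turn. Its arguments: {"type":"object","properties":{"commands":{"type":"array","items":{"type":"number"}},"grip_force":{"type":"number"}},"required":["commands"]}

```bash
ls; mkdir -p pics; cat > h.py <<'E'
import numpy as np, cv2
from plant import arm
from scipy.spatial.transform import Rotation as R
def rot(q): return R.from_quat([q[1],q[2],q[3],q[0]]).as_matrix()
def cloud(c):
    h,w=c["z_map"].shape; u,v=np.meshgrid(np.arange(w),np.arange(h)); K=np.array(c["mtx"]); z=c["z_map"]
    P=np.stack([(u-K[0,2])/K[0,0]*z,-(v-K[1,2])/K[1,1]*z,-z],-1)
    return P@rot(c["orientation"]).T+np.array(c["xyz"])
def save(c,n): cv2.imwrite("pics/"+n,c["frame"][...,::-1])
E
python3 - <<'E'
from h import *
for n in("scene","side"):
    c=arm.read_camera(n); save(c,n+"0.png"); np.savez("/tmp/"+n,**{k:np.array(v) for k,v in c.items()})
    print(n,c["xyz"],c["mtx"],c.keys())
a=cv2.imread("pics/scene0.png");
print(arm.read_state())
E
```

```text
pics
scene [ 1.100375   -0.56715041  0.74228219] [[388.5085991    0.         254.80464739]
 [  0.         388.5085991  194.99120671]
 [  0.           0.           1.        ]] dict_keys(['frame', 'z_map', 'mtx', 'xyz', 'orientation'])
side [ 0.59998566 -0.54036714  0.70787801] [[409.59652244   0.         250.04398645]
 [  0.         409.59652244 183.75251989]
 [  0.           0.           1.        ]] dict_keys(['frame', 'z_map', 'mtx', 'xyz', 'orientation'])
{'time_s': 0.1, 'joint_positions': array([-0.02886209,  0.46936883, -0.04858624,  1.53354387,  0.02407647,
        1.14093834, -0.08230272]), 'qvel': array([ 1.00474903e-03, -3.47092475e-04, -1.50036292e-04, -4.76077749e-03,
        1.31021625e-03,  2.28179207e-04, -4.05981443e-05]), 'joint_torque': array([ 5.33060393e-04, -5.11518788e+01, -4.69155551e-02, -2.38390929e+01,
        1.07741368e-02,  4.46335340e-03,  2.13932526e-05]), 'tool_pos': array([ 6.74508530e-01, -8.14376464e-06,  2.30373824e-01]), 'tcp_rot': array([-5.78728266e-04,  7.07117099e-01,  7.07095968e-01, -6.04761803e-04]), 'force': array([-0.0306226 , -0.5284153 , -0.44621737]), 'wrist_torque': array([ 0.0048949 , -0.05496788,  0.00014719]), 'grip_force': 0.0, 'opening': 0.9995796453490327}
```

View pics/scene0.png

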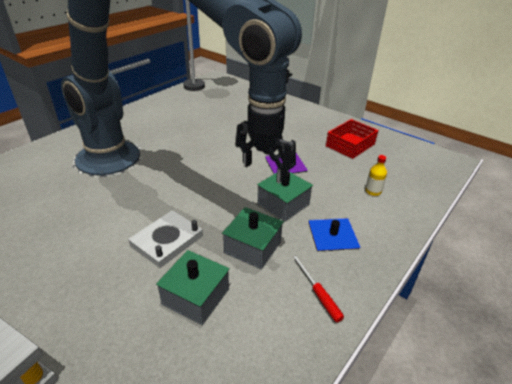

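View pics/side0.png

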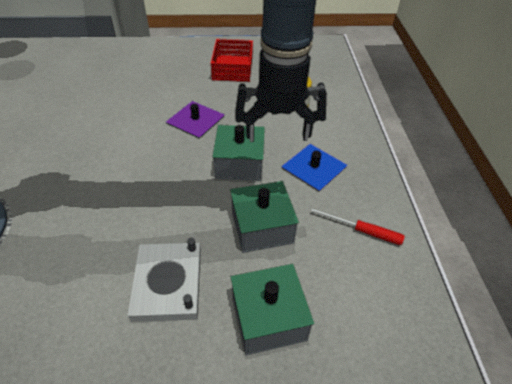

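The three green-lidded tins are at scene (285,190), (252,230) and (193,275). The blue (334,235) and purple (287,163) lids lie flat on the bench as look-alikes and will be left alone. The fixture plate is at (166,237) with its two posts. Next I measure.

```bash
python3 - <<'E'
from h import *
for n in("scene","side"):
    c=dict(np.load(f"/tmp/{n}.npz")); P=cloud(c); hsv=cv2.cvtColor(c["frame"],cv2.COLOR_RGB2HSV)
    H,S,V=[hsv[...,i].astype(int) for i in range(3)]; Z=P[...,2]
    def comps(m,amin):
        k,l,s,ce=cv2.connectedComponentsWithStats(m.astype(np.uint8))
        return [(l==i,ce[i]) for i in range(1,k) if s[i,4]>=amin]
    for name,lo,hi in(("green",60,90),("blue",105,125),("purple",130,155)):
        for m,ce in comps((H>lo)&(H<hi)&(S>100)&(abs(P[...,0]-.6)<.4)&(Z<.09)&(Z>(.068 if name=="green" else -.01))&(abs(P[...,1])<.5),150):
            p=P[m]; (x,y),wh,a=cv2.minAreaRect((p[:,:2]*1000).astype(np.float32))
            print(n,name,ce.round(),"c",round(x),round(y),np.round(wh),round(a,1),"z",np.median(p[:,2]).round(4))
    for m,ce in comps((V<70)&(Z>.09)&(Z<.125)&(abs(P[...,0]-.65)<.25)&(abs(P[...,1])<.5),10):
        p=P[m]; t=p[p[:,2]>p[:,2].max()-.006]; print(n,"knob",ce.round(),t.mean(0).round(4),p[:,2].max().round(4))
    for m,ce in comps((abs(Z-.025)<.004)&(S<60)&(V>110)&(P[...,0]>.3)&(abs(P[...,1])<.4),200):
        p=P[m]; r=cv2.minAreaRect((p[:,:2]*1000).astype(np.float32)); print(n,"plate",ce.round(),np.round(r[0]),np.round(r[1]),r[2],np.median(p[:,2]))
    for m,ce in comps((abs(Z-.021)<.006)&(V<100)&(P[...,0]>.3)&(abs(P[...,1])<.4),100):
        p=P[m]; r=cv2.minAreaRect((p[:,:2]*1000).astype(np.float32)); print(n,"recess",ce.round(),np.round(r[0]),np.round(r[1]),np.median(p[:,2]))
E
```

```text
scene green [285. 187.] c 612 188 [115. 112.] 84.7 z 0.0756
scene green [253. 229.] c 655 -8 [114. 115.] 10.1 z 0.0753
scene green [193. 278.] c 655 -213 [114. 116.] 11.3 z 0.0749
scene blue [333. 235.] c 795 172 [121. 117.] 44.4 z 0.0107
scene purple [298. 166.] c 552 347 [ 54. 200.] 20.2 z 0.0107
scene knob [287. 177.] [0.6166 0.1908 0.1151] 0.1185
scene knob [253. 218.] [ 0.6547 -0.0077  0.1151] 0.1175
scene knob [192. 267.] [ 0.6556 -0.2131  0.1145] 0.1171
scene plate [164. 235.] [ 464. -136.] [124. 152.] 0.7513468265533447 0.02590373664682949
scene recess [283. 207.] [636. 162.] [152.  79.] 0.02099311111604607
scene recess [166. 234.] [ 464. -134.] [65. 64.] 0.022442929554611857
scene recess [250. 254.] [687. -29.] [151.  76.] 0.02104165672399566
scene recess [197. 306.] [ 688. -233.] [154.  78.] 0.021461639603985172
side green [238. 144.] c 610 189 [115. 111.] 84.7 z 0.0748
side green [263. 208.] c 654 -9 [113. 116.] 10.2 z 0.0745
side green [270. 302.] c 653 -214 [114. 114.] 11.5 z 0.0743
side blue [314. 167.] c 791 172 [117. 122.] 44.6 z 0.0096
side purple [195. 119.] c 494 365 [115. 121.] 55.2 z 0.0102
side knob [239. 132.] [0.6111 0.188  0.1147] 0.1178
side knob [264. 195.] [ 0.6551 -0.0079  0.1143] 0.1168
side knob [271. 290.] [ 0.6538 -0.2137  0.1142] 0.1176
side plate [164. 280.] [ 465. -136.] [121. 152.] 0.18576471507549286 0.02558802003728322
side recess [238. 173.] [606. 136.] [  6. 109.] 0.020787676702239355
side recess [268. 242.] [664. -61.] [110.   4.] 0.021162210208317433
side recess [166. 277.] [ 465. -135.] [68. 67.] 0.022125719011605982
side recess [276. 343.] [ 664. -267.] [110.   5.] 0.02080792822012656
```

Lid knobs (x, y in m) come out at left (0.611, 0.188), middle (0.655, −0.008) and right (0.654, −0.213), with tops near 0.115 as expected. The recess is at (0.465, −0.136). I start with the middle tin.

Emit:
play_rows --commands '[0, 0, 0, -0.08, -0.2, 1, 85, 0, 0, 0, -0.08, -0.2, 1, 85, 0, 0, 0, -0.08, -0.2, 1, 85, 0, 0, 0, -0.08, -0.2, 1, 85, 0, 0, 0, -0.08, -0.2, 1, 85]' --grip_force 40

```text
time_s: 0.72
tool_pos: [0.6545, -0.008, 0.1302]
tcp_rot: [-0.0, 0.707, 0.707, -0.0]
force: [-0.2, 0.0, 0.6]
opening: 0.996
grip_force: 0.0
```

Emit:
play_rows --commands '[0, 0, 0, 0, 0, 0.8, 70, 0, 0, 0, 0, 0, 0.8, 60, 0, 0, 0, 0, 0, 0.8, 60, 0, 0, 0, 0, 0, 0, 15, 0, 0, 0, 0, 0, 0, 15]'

```text
time_s: 1.35
tool_pos: [0.6554, -0.0079, 0.0837]
tcp_rot: [0.0, 0.707, 0.707, 0.0]
force: [0.5, 0.1, -1.0]
opening: 0.287
grip_force: 0.2
```

Emit:
play_rows --commands '[0, 0, 0, 0, 0, 0, 15, 0, 0, 0, 0, 0, 0, 15, 0, 0, 0, 0, 0, 0, 15, 0, 0, 0, 0, 0, -0.3, 15, 0, 0, 0, 0, 0, -0.5, 15]'

```text
time_s: 1.98
tool_pos: [0.6546, -0.008, 0.0994]
tcp_rot: [-0.0, 0.707, 0.707, -0.0]
force: [-0.3, -0.7, -0.7]
opening: 0.268
grip_force: 39.4
```

Emit:
play_rows --commands '[0, 0, 0, 0, 0, -1, 15, 0, 0, 0, 0.2, -1, 0, 15, 0, 0, 0, 0.2, -1, 0, 15, 0, 0, 0, 0.2, -1, 0, 15, 0, 0, 0, 0.2, -1, 0, 15]'

```text
time_s: 2.6
tool_pos: [0.575, 0.0082, 0.1209]
tcp_rot: [0.001, 0.707, 0.707, 0.001]
force: [-0.2, -0.1, -1.2]
opening: 0.27
grip_force: 39.5
```

Emit:
play_rows --commands '[0, 0, 0, 0.25, -1, 0, 15, 0, 0, 0, 0.25, -1, 0, 15, 0, 0, 0, 0.25, -1, 0, 15, 0, 0, 0, 0.25, -1, 0, 15, 0, 0, 0, 0.25, -1, 0, 15]'

```text
time_s: 3.22
tool_pos: [0.4752, 0.0333, 0.1208]
tcp_rot: [0.001, 0.707, 0.707, 0.001]
force: [-0.4, 0.5, -1.2]
opening: 0.268
grip_force: 39.5
```

Emit:
play_rows --commands '[0, 0, 0, 0.3, -1, 0, 15, 0, 0, 0, 0, 0, 1, 15, 0, 0, 0, 0, 0, 1, 15, 0, 0, 0, 0, 0, 1, 15, 0, 0, 0, 0, 0, 1, 15]'

```text
time_s: 3.85
tool_pos: [0.4564, 0.0392, 0.0402]
tcp_rot: [0.001, 0.707, 0.707, 0.001]
force: [0.2, -0.6, -2.2]
opening: 0.268
grip_force: 39.5
```

```bash
python3 - <<'E'
from h import *
c=arm.read_camera("scene"); save(c,"s1.png")
s=arm.read_state(); print(s["tool_pos"],s["force"],s["opening"])
f=c["frame"][160:340,100:360]; cv2.imwrite("pics/s1c.png",cv2.resize(f,None,fx=3,fy=3,interpolation=cv2.INTER_CUBIC)[...,::-1])
P=cloud(c); hsv=cv2.cvtColor(c["frame"],cv2.COLOR_RGB2HSV)
m=np.hypot(P[...,0]-.655,P[...,1]+.008)<.03
m&=(P[...,2]>.05)&(P[...,2]<.068); print(m.sum(),P[m].mean(0) if m.any() else 0,np.median(hsv[m],0) if m.any() else 0)
E
```

```text
[0.45463947 0.03901431 0.03810253] [-0.03655383 -0.72285615 -3.35130377] 0.26819163532641604
0 0 0
```

View pics/s1c.png

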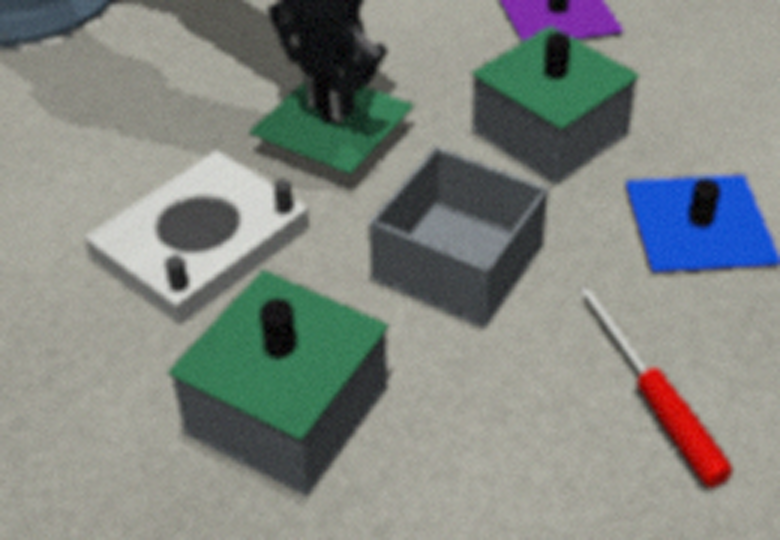

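The middle tin (crop centre (455,230)) is empty. I set its lid down and go to the left tin.

Emit:
play_rows --commands '[0, 0, 0, 0, 0, 0.6, 15, 0, 0, 0, 0, 0, 0.35, 15, 0, 0, 0, 0, 0, 0, 15, 0, 0, 0, 0, 0, 0, 60, 0, 0, 0, 0, 0, 0, 60]'

```text
time_s: 4.53
tool_pos: [0.4556, 0.0392, 0.0209]
tcp_rot: [0.0, 0.707, 0.707, 0.001]
force: [0.4, 1.1, 1.1]
opening: 0.682
grip_force: 0.0
```

Emit:
play_rows --commands '[0, 0, 0, 0, 0, -0.5, 60, 0, 0, 0, 0, 0, -1, 60, 0, 0, 0, 0, 0, -1, 60, 0, 0, 0, 0, 0, -1, 60, 0, 0, 0, 0, 0, -1, 60]'

```text
time_s: 5.15
tool_pos: [0.4551, 0.0391, 0.1118]
tcp_rot: [0.0, 0.707, 0.707, 0.0]
force: [-0.0, 0.3, 0.2]
opening: 0.703
grip_force: 0.0
```

Emit:
play_rows --commands '[0, 0, 0, 0, 0, -1, 60, 0, 0, 0, 0.5, 0.5, -1, 60, 0, 0, 0, 1, 1, 0, 60, 0, 0, 0, 1, 1, 0, 60, 0, 0, 0, 1, 1, 0, 60]'

```text
time_s: 5.78
tool_pos: [0.5257, 0.1096, 0.1514]
tcp_rot: [0.0, 0.707, 0.707, 0.001]
force: [0.7, -0.3, 0.1]
opening: 0.701
grip_force: 0.0
```

Emit:
play_rows --commands '[0, 0, 0, 1, 1, 0, 60, 0, 0, 0, 1, 1, 0, 60, 0, 0, 0, 1, 1, 0, 60, 0, 0, 0, 0.95, 1, 0, 60, 0, 0, 0, 0, 0.3, 0, 60]'

```text
time_s: 6.4
tool_pos: [0.6115, 0.1899, 0.151]
tcp_rot: [-0.0, 0.706, 0.708, 0.001]
force: [-1.4, -0.5, -0.2]
opening: 0.702
grip_force: 0.0
```

Emit:
play_rows --commands '[0, 0, 0, -0.08, 0, 1, 60, 0, 0, 0, 0, 0, 1, 60, 0, 0, 0, 0, 0, 0.9, 60, 0, 0, 0, 0, 0, 0.4, 60, 0, 0, 0, 0, 0, 0, 15]'

```text
time_s: 7.02
tool_pos: [0.6107, 0.1861, 0.084]
tcp_rot: [-0.0, 0.707, 0.707, -0.0]
force: [0.3, 0.4, -0.4]
opening: 0.503
grip_force: 0.0
```

Emit:
play_rows --commands '[0, 0, 0, 0, 0, 0, 15, 0, 0, 0, 0, 0, 0, 15, 0, 0, 0, 0, 0, 0, 15, 0, 0, 0, 0, 0, -0.3, 15, 0, 0, 0, 0, 0, -0.5, 15]'

```text
time_s: 7.65
tool_pos: [0.6104, 0.1863, 0.1002]
tcp_rot: [-0.0, 0.707, 0.707, -0.001]
force: [0.3, -0.8, -0.9]
opening: 0.269
grip_force: 39.3
```

Emit:
play_rows --commands '[0, 0, 0, 0, 0, -1, 15, 0, 0, 0, 0, -1, 0, 15, 0, 0, 0, 0, -1, 0, 15, 0, 0, 0, 0, -1, 0, 15, 0, 0, 0, 0, -1, 0, 15]'

```text
time_s: 8.28
tool_pos: [0.5309, 0.1867, 0.1218]
tcp_rot: [0.0, 0.707, 0.707, 0.001]
force: [0.6, -0.3, -1.5]
opening: 0.267
grip_force: 39.5
```

Emit:
play_rows --commands '[0, 0, 0, 0.1, -1, 0, 15, 0, 0, 0, 0.1, -1, 0, 15, 0, 0, 0, 0.1, -1, 0, 15, 0, 0, 0, 0, -1, 0, 15, 0, 0, 0, 0, 0, 0.5, 15]'

```text
time_s: 8.9
tool_pos: [0.4509, 0.1931, 0.1118]
tcp_rot: [0.001, 0.707, 0.708, 0.001]
force: [1.0, -0.2, -1.0]
opening: 0.266
grip_force: 39.5
```

```bash
python3 - <<'E'
from h import *
c=arm.read_camera("scene"); save(c,"s2.png")
s=arm.read_state(); print(s["tool_pos"],s["force"],s["opening"])
f=c["frame"][130:310,100:360]; cv2.imwrite("pics/s2c.png",cv2.resize(f,None,fx=3,fy=3,interpolation=cv2.INTER_CUBIC)[...,::-1])
P=cloud(c); hsv=cv2.cvtColor(c["frame"],cv2.COLOR_RGB2HSV)
m=np.hypot(P[...,0]-.611,P[...,1]-.188)<.03
m&=(P[...,2]>.05)&(P[...,2]<.068); print(m.sum(),P[m].mean(0) if m.any() else 0,np.median(hsv[m],0) if m.any() else 0)
E
```

```text
[0.45097631 0.19249958 0.1101599 ] [-0.75788133  0.64350415 -2.37298052] 0.2692657123522867
90 [0.61172997 0.18420322 0.05930249] [ 48.   7. 131.]
```

View pics/s2c.png

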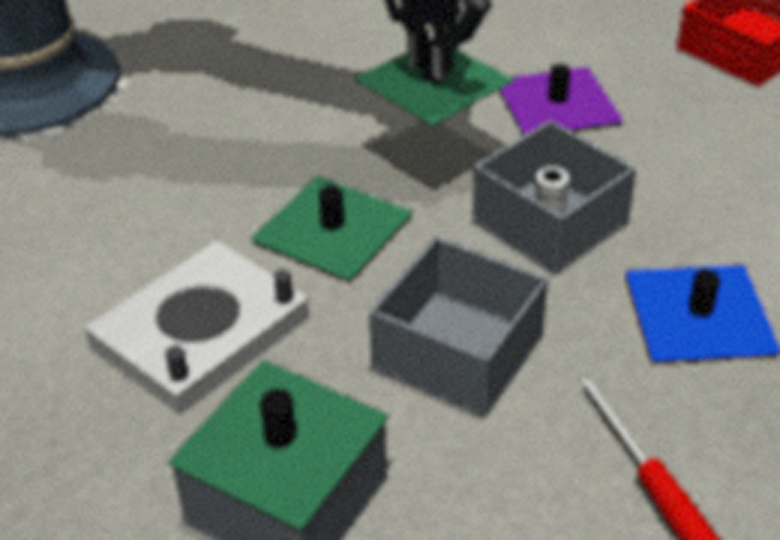

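The left tin (crop (552,185)) holds the grey steel bush, so the brass one is in the right tin. I set this lid down and go there.

Emit:
play_rows --commands '[0, 0, 0, 0, 0, 1, 15, 0, 0, 0, 0, 0, 1, 15, 0, 0, 0, 0, 0, 1, 15, 0, 0, 0, 0, 0, 1, 15, 0, 0, 0, 0, 0, 0.5, 15]'

```text
time_s: 9.57
tool_pos: [0.4517, 0.1922, 0.0196]
tcp_rot: [0.0, 0.707, 0.707, -0.0]
force: [-7.8, -5.6, 44.5]
opening: 0.269
grip_force: 45.1
```

Emit:
play_rows --commands '[0, 0, 0, 0, 0, 0, 15, 0, 0, 0, 0, 0, 0, 60, 0, 0, 0, 0, 0, 0, 60, 0, 0, 0, 0, 0, -0.5, 60, 0, 0, 0, 0, 0, -1, 60]'

```text
time_s: 10.2
tool_pos: [0.4507, 0.1923, 0.0509]
tcp_rot: [-0.0, 0.707, 0.707, -0.0]
force: [-0.5, 0.2, -1.4]
opening: 0.699
grip_force: 0.0
```

Emit:
play_rows --commands '[0, 0, 0, 0, 0, -1, 60, 0, 0, 0, 0, 0, -1, 60, 0, 0, 0, 0, 0, -1, 60, 0, 0, 0, 0, 0, -1, 60, 0, 0, 0, 0, 0, -1, 60]'

```text
time_s: 10.82
tool_pos: [0.451, 0.1925, 0.1519]
tcp_rot: [0.0, 0.707, 0.707, 0.001]
force: [-0.1, -0.2, -0.9]
opening: 0.703
grip_force: 0.0
```

Emit:
play_rows --commands '[0, 0, 0, -1, 0.5, 0, 60, 0, 0, 0, -1, 0.5, 0, 60, 0, 0, 0, -1, 0.5, 0, 60, 0, 0, 0, -1, 0.5, 0, 60, 0, 0, 0, -1, 0.5, 0, 60]'

```text
time_s: 11.45
tool_pos: [0.5014, 0.0918, 0.1513]
tcp_rot: [0.0, 0.707, 0.707, 0.001]
force: [-0.5, 0.1, 0.2]
opening: 0.698
grip_force: 0.0
```

Emit:
play_rows --commands '[0, 0, 0, -1, 0.5, 0, 60, 0, 0, 0, -1, 0.5, 0, 60, 0, 0, 0, -1, 0.5, 0, 60, 0, 0, 0, -1, 0.5, 0, 60, 0, 0, 0, -1, 0.5, 0, 60]'

```text
time_s: 12.08
tool_pos: [0.5514, -0.0082, 0.1513]
tcp_rot: [0.0, 0.707, 0.707, 0.001]
force: [0.3, -0.0, 0.3]
opening: 0.7
grip_force: 0.0
```

Emit:
play_rows --commands '[0, 0, 0, -1, 0.5, 0, 60, 0, 0, 0, -1, 0.5, 0, 60, 0, 0, 0, -1, 0.5, 0, 60, 0, 0, 0, -1, 0.5, 0, 60, 0, 0, 0, -1, 0.5, 0, 60]'

```text
time_s: 12.7
tool_pos: [0.6016, -0.1087, 0.1505]
tcp_rot: [0.0, 0.707, 0.707, 0.0]
force: [-0.4, 0.1, -0.4]
opening: 0.702
grip_force: 0.0
```

Emit:
play_rows --commands '[0, 0, 0, -1, 0.5, 0, 60, 0, 0, 0, -1, 0.5, 0, 60, 0, 0, 0, -1, 0.5, 0, 60, 0, 0, 0, -1, 0.6, 0, 60, 0, 0, 0, -1, 0.6, 0, 60]'

```text
time_s: 13.32
tool_pos: [0.6557, -0.2089, 0.1502]
tcp_rot: [-0.0, 0.707, 0.707, 0.0]
force: [-0.2, -0.0, -0.5]
opening: 0.7
grip_force: 0.0
```

Emit:
play_rows --commands '[0, 0, 0, -0.2, 0, 1, 60, 0, 0, 0, 0, 0, 1, 60, 0, 0, 0, 0, 0, 0.9, 60, 0, 0, 0, 0, 0, 0.4, 60, 0, 0, 0, 0, 0, 0, 15]'

```text
time_s: 13.95
tool_pos: [0.6546, -0.2108, 0.0835]
tcp_rot: [-0.001, 0.707, 0.707, -0.0]
force: [-0.2, -1.2, 0.9]
opening: 0.5
grip_force: 0.0
```

Emit:
play_rows --commands '[0, 0, 0, 0, 0, 0, 15, 0, 0, 0, 0, 0, 0, 15, 0, 0, 0, 0, 0, 0, 15, 0, 0, 0, 0, 0, -0.3, 15, 0, 0, 0, 0, 0, -0.5, 15]'

```text
time_s: 14.58
tool_pos: [0.6545, -0.2115, 0.1002]
tcp_rot: [-0.001, 0.707, 0.707, -0.0]
force: [-0.0, -0.9, -1.5]
opening: 0.27
grip_force: 39.3
```

Emit:
play_rows --commands '[0, 0, 0, 0, 0, -1, 15, 0, 0, 0, -0.4, -1, 0, 15, 0, 0, 0, -0.4, -1, 0, 15, 0, 0, 0, -0.4, -1, 0, 15, 0, 0, 0, -0.4, -1, 0, 15]'

```text
time_s: 15.2
tool_pos: [0.5749, -0.2441, 0.1219]
tcp_rot: [0.001, 0.707, 0.707, 0.0]
force: [-0.3, -0.4, -1.6]
opening: 0.268
grip_force: 39.5
```

Emit:
play_rows --commands '[0, 0, 0, -0.5, -1, 0, 15, 0, 0, 0, -0.5, -1, 0, 15, 0, 0, 0, -0.5, -1, 0, 15, 0, 0, 0, -0.5, -1, 0, 15, 0, 0, 0, -0.5, -1, 0, 15]'

```text
time_s: 15.82
tool_pos: [0.4737, -0.2943, 0.1204]
tcp_rot: [0.0, 0.707, 0.707, 0.0]
force: [0.3, -0.8, -1.1]
opening: 0.269
grip_force: 39.5
```

Emit:
play_rows --commands '[0, 0, 0, -0.2, -1, 0, 15, 0, 0, 0, 0, 0, 1, 15, 0, 0, 0, 0, 0, 1, 15, 0, 0, 0, 0, 0, 1, 15, 0, 0, 0, 0, 0, 1, 15]'

```text
time_s: 16.45
tool_pos: [0.4545, -0.2975, 0.0398]
tcp_rot: [0.0, 0.707, 0.707, 0.0]
force: [0.2, -0.1, -1.6]
opening: 0.268
grip_force: 39.5
```

```bash
python3 - <<'E'
from h import *
s=arm.read_state(); print(s["tool_pos"],s["force"],s["opening"])
for n in("scene","side"):
    c=arm.read_camera(n); save(c,n+"3.png")
    P=cloud(c); hsv=cv2.cvtColor(c["frame"],cv2.COLOR_RGB2HSV)
    m=np.hypot(P[...,0]-.654,P[...,1]+.213)<.035
    m&=(P[...,2]>.05)&(P[...,2]<.068); print(n,m.sum(),P[m].mean(0),np.median(hsv[m],0))
    r=cv2.minEnclosingCircle((P[m][:,:2]*1000).astype(np.float32)); print(r)
    if n=="scene": cv2.imwrite("pics/s3c.png",cv2.resize(c["frame"][160:340,100:360],None,fx=3,fy=3,interpolation=cv2.INTER_CUBIC)[...,::-1])
E
```

```text
[ 0.45453658 -0.29747862  0.03981729] [ 0.20167596 -0.10947188 -1.61756891] 0.2681355384091667
scene 167 [ 0.65572902 -0.21008536  0.0596211 ] [ 20. 186. 158.]
((653.5850219726562, -208.72381591796875), 16.417171478271484)
side 292 [ 0.65365728 -0.21091459  0.05946487] [ 20. 165. 144.]
((653.7958374023438, -208.91299438476562), 16.34060287475586)
```

View pics/s3c.png

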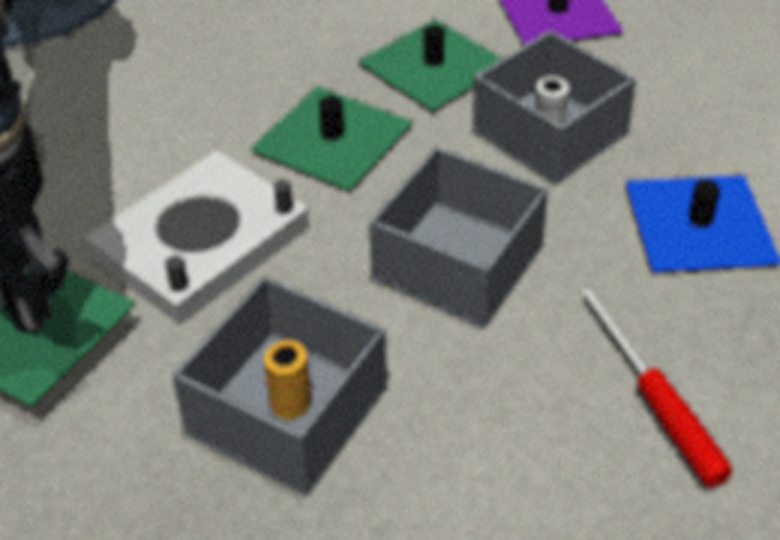

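The right tin holds the brass bush (crop (287,380)), at (0.654, −0.209). I set its lid down gently and go there.

Emit:
play_rows --commands '[0, 0, 0, 0, 0, 0.6, 15, 0, 0, 0, 0, 0, 0.2, 15, 0, 0, 0, 0, 0, 0.1, 15, 0, 0, 0, 0, 0, 0, 15, 0, 0, 0, 0, 0, 0, 52]'

```text
time_s: 17.18
tool_pos: [0.4555, -0.2978, 0.0228]
tcp_rot: [0.001, 0.707, 0.707, 0.0]
force: [-0.2, -0.3, 0.4]
opening: 0.463
grip_force: 0.0
```

Emit:
play_rows --commands '[0, 0, 0, 0, 0, 0, 52, 0, 0, 0, 0, 0, -0.5, 52, 0, 0, 0, 0, 0, -1, 52, 0, 0, 0, 0, 0, -1, 52, 0, 0, 0, 0, 0, -1, 52]'

```text
time_s: 17.8
tool_pos: [0.4552, -0.2977, 0.0937]
tcp_rot: [0.0, 0.707, 0.707, 0.0]
force: [-0.3, -0.6, 0.5]
opening: 0.61
grip_force: 0.0
```

Emit:
play_rows --commands '[0, 0, 0, 0, 0, -1, 52, 0, 0, 0, 0, 0, -1, 52, 0, 0, 0, 0.4, 1, 0, 52, 0, 0, 0, 0.4, 1, 0, 52, 0, 0, 0, 0.4, 1, 0, 52]'

```text
time_s: 18.42
tool_pos: [0.5167, -0.272, 0.1315]
tcp_rot: [-0.001, 0.707, 0.708, 0.0]
force: [-0.4, -0.1, -0.2]
opening: 0.608
grip_force: 0.0
```

Emit:
play_rows --commands '[0, 0, 0, 0.4, 1, 0, 52, 0, 0, 0, 0.4, 1, 0, 52, 0, 0, 0, 0.4, 1, 0, 52, 0, 0, 0, 0.5, 1, 0, 52, 0, 0, 0, 0.5, 1, 0, 52]'

```text
time_s: 19.05
tool_pos: [0.6164, -0.2288, 0.1323]
tcp_rot: [0.0, 0.707, 0.707, 0.0]
force: [-0.2, -0.6, 0.6]
opening: 0.609
grip_force: 0.0
```

Emit:
play_rows --commands '[0, 0, 0, 0.5, 1, 0, 52, 0, 0, 0, 0.5, 1, 0, 52, 0, 0, 0, 0, 0, 0, 52, 0, 0, 0, 0, 0, 0, 52, 0, 0, 0, 0, 0, 0, 52]'

```text
time_s: 19.68
tool_pos: [0.6541, -0.2106, 0.1323]
tcp_rot: [-0.0, 0.708, 0.707, -0.0]
force: [-0.2, 0.1, 0.5]
opening: 0.615
grip_force: 0.0
```

```bash
python3 - <<'E'
from h import *
s=arm.read_state(); print(s["tool_pos"],s["time_s"])
c=arm.read_camera("scene"); P=cloud(c)
m=np.hypot(P[...,0]-.4545,P[...,1]+.2975)<.02
print("lid knob top",P[m][:,2].max(),"lid top",[np.median(P[...,2][(np.hypot(P[...,0]-x,P[...,1]-y)>.02)&(np.hypot(P[...,0]-x,P[...,1]-y)<.045)]) for x,y in((.4545,-.2975),(.4545,.039),(.451,.1925))])
E
```

```text
[ 0.65407913 -0.21062519  0.13234291] 19.675
lid knob top 0.05307289932227843 lid top [np.float64(0.009918626863692492), np.float64(0.010352756000839958), np.float64(0.010701152672707548)]
```

All three lids lie flat (tops near 10 mm). Now I grasp the bush.

Emit:
play_rows --commands '[0, 0, 0, 0.06, 0, 1, 52, 0, 0, 0, 0, 0, 1, 52, 0, 0, 0, 0, 0, 1, 52, 0, 0, 0, 0, 0, 1, 52, 0, 0, 0, 0, 0, 1, 52]' --grip_force 60

```text
time_s: 20.35
tool_pos: [0.6548, -0.2083, 0.0305]
tcp_rot: [-0.0, 0.707, 0.707, -0.0]
force: [-0.4, 0.2, -0.1]
opening: 0.607
grip_force: 0.0
```

Emit:
play_rows --commands '[0, 0, 0, 0, 0, 0.5, 52, 0, 0, 0, 0, 0, 0, 25, 0, 0, 0, 0, 0, 0, 25, 0, 0, 0, 0, 0, 0, 25, 0, 0, 0, 0, 0, 0, 25]'

```text
time_s: 20.98
tool_pos: [0.6559, -0.2086, 0.0232]
tcp_rot: [0.001, 0.707, 0.707, 0.001]
force: [0.1, -0.2, 4.8]
opening: 0.361
grip_force: 59.3
```

Emit:
play_rows --commands '[0, 0, 0, 0, 0, -0.5, 25, 0, 0, 0, 0, 0, -1, 25, 0, 0, 0, 0, 0, -1, 25, 0, 0, 0, 0, 0, -1, 25, 0, 0, 0, 0, 0, -1, 25]'

```text
time_s: 21.6
tool_pos: [0.6551, -0.2084, 0.1142]
tcp_rot: [0.0, 0.707, 0.707, 0.0]
force: [0.3, -0.3, -2.0]
opening: 0.358
grip_force: 59.5
```

Emit:
play_rows --commands '[0, 0, 0, 0.35, -1, 0, 25, 0, 0, 0, 0.35, -1, 0, 25, 0, 0, 0, 0.35, -1, 0, 25, 0, 0, 0, 0.35, -1, 0, 25, 0, 0, 0, 0.35, -1, 0, 25]'

```text
time_s: 22.22
tool_pos: [0.5546, -0.1732, 0.1134]
tcp_rot: [0.0, 0.707, 0.707, 0.0]
force: [-0.1, -0.8, -2.3]
opening: 0.358
grip_force: 59.8
```

Emit:
play_rows --commands '[0, 0, 0, 0.4, -1, 0, 25, 0, 0, 0, 0.4, -1, 0, 25, 0, 0, 0, 0.4, -1, 0, 25, 0, 0, 0, 0.4, -1, 0, 25, 0, 0, 0, 0.3, -0.5, 0, 25]'

```text
time_s: 22.85
tool_pos: [0.4644, -0.1351, 0.1132]
tcp_rot: [0.0, 0.707, 0.707, 0.0]
force: [0.5, 0.4, -2.0]
opening: 0.363
grip_force: 59.8
```

Emit:
play_rows --commands '[0, 0, 0, 0, 0, 1, 25, 0, 0, 0, 0, 0, 1, 25, 0, 0, 0, 0, 0, 1, 25, 0, 0, 0, 0, 0, 0.2, 25, 0, 0, 0, 0, 0, 0, 25]'

```text
time_s: 23.48
tool_pos: [0.4657, -0.1354, 0.0487]
tcp_rot: [0.0, 0.707, 0.707, 0.0]
force: [-0.3, -0.5, -3.1]
opening: 0.361
grip_force: 59.7
```

```bash
python3 - <<'E'
from h import *
s=arm.read_state(); print(s["tool_pos"],s["time_s"],s["opening"],s["force"])
c=arm.read_camera("scene"); cv2.imwrite("pics/s4c.png",cv2.resize(c["frame"][180:300,90:250],None,fx=4,fy=4,interpolation=cv2.INTER_CUBIC)[...,::-1])
P=cloud(c);hsv=cv2.cvtColor(c["frame"],cv2.COLOR_RGB2HSV); m=(abs(hsv[...,0].astype(int)-20)<6)&(hsv[...,1]>130)&(np.hypot(P[...,0]-.465,P[...,1]+.136)<.05)
print(m.sum(),P[m].mean(0),P[m][:,2].min(),P[m][:,2].max())
E
```

```text
[ 0.46565019 -0.13543869  0.04874894] 23.475 0.3613933312336502 [-0.25209823 -0.53666998 -3.05054276]
161 [ 0.47073691 -0.14492153  0.06098653] 0.020143261969981285 0.10352129081804073
```

View pics/s4c.png

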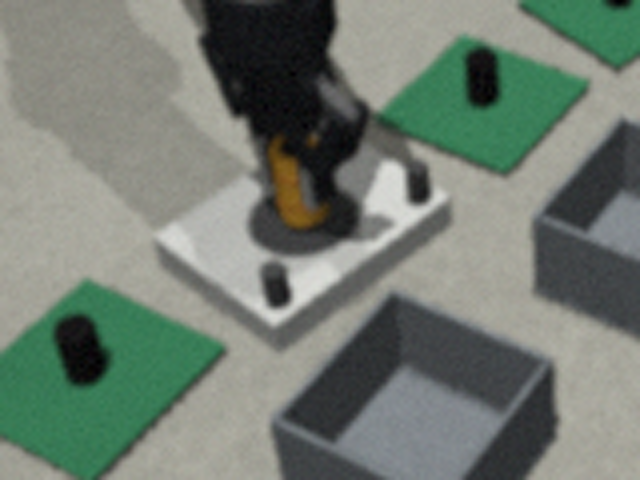

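The bush hangs over the recess (crop (300,200)) but looks slightly tilted, so I check its axis.

```bash
python3 - <<'E'
from h import *
c=arm.read_camera("side"); a=cv2.resize(c["frame"][200:340,100:240],None,fx=4,fy=4,interpolation=cv2.INTER_CUBIC); 
w=arm.read_camera("wrist"); b=cv2.resize(w["frame"],None,fx=.45,fy=.45)
o=np.zeros((560,800,3),np.uint8); o[:560,:560]=a; o[:b.shape[0],560:560+b.shape[1]]=b[:,:240]
cv2.imwrite("pics/s5c.png",o[...,::-1])
for n in("scene","side"):
    c=arm.read_camera(n); P=cloud(c);hsv=cv2.cvtColor(c["frame"],cv2.COLOR_RGB2HSV); m=(abs(hsv[...,0].astype(int)-20)<8)&(hsv[...,1]>110)&(np.hypot(P[...,0]-.465,P[...,1]+.136)<.04)
    p=P[m]
    for z in np.arange(.025,.095,.01):
        q=p[abs(p[:,2]-z)<.005]
        if len(q): print(n,z.round(3),len(q),q.min(0)[:2].round(3),q.max(0)[:2].round(3))
E
```

```text
scene 0.025 12 [ 0.463 -0.145] [ 0.476 -0.124]
scene 0.035 28 [ 0.455 -0.152] [ 0.482 -0.125]
scene 0.045 21 [ 0.461 -0.152] [ 0.483 -0.133]
scene 0.055 18 [ 0.462 -0.152] [ 0.48  -0.144]
scene 0.065 18 [ 0.457 -0.151] [ 0.479 -0.144]
scene 0.075 21 [ 0.454 -0.151] [ 0.479 -0.145]
scene 0.085 46 [ 0.451 -0.151] [ 0.482 -0.125]
scene 0.095 3 [ 0.481 -0.148] [ 0.487 -0.133]
side 0.025 17 [ 0.445 -0.148] [ 0.473 -0.126]
side 0.035 32 [ 0.453 -0.152] [ 0.482 -0.139]
side 0.045 49 [ 0.451 -0.152] [ 0.481 -0.14 ]
side 0.055 45 [ 0.451 -0.152] [ 0.48 -0.14]
side 0.065 48 [ 0.451 -0.152] [ 0.48  -0.141]
side 0.075 58 [ 0.451 -0.152] [ 0.48  -0.141]
side 0.085 149 [ 0.449 -0.152] [ 0.481 -0.122]
side 0.095 2 [ 0.483 -0.146] [ 0.483 -0.146]
```

View pics/s5c.png

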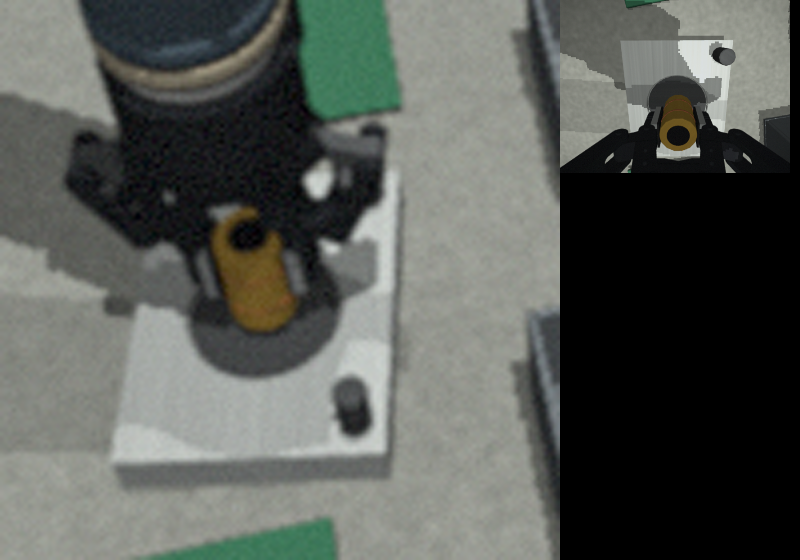

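The bush is vertical: its front face stays at y = −0.152 over its whole height and its axis is at (0.466, −0.136). I lower it.

Emit:
play_rows --commands '[0, 0, 0, 0, 0, 0.2, 25, 0, 0, 0, 0, 0, 0.1, 25, 0, 0, 0, 0, 0, 0.05, 25, 0, 0, 0, 0, 0, 0, 25, 0, 0, 0, 0, 0, 0, 25]'

```text
time_s: 24.35
tool_pos: [0.465, -0.1353, 0.0413]
tcp_rot: [-0.0, 0.707, 0.707, 0.0]
force: [0.9, 0.2, -1.7]
opening: 0.36
grip_force: 59.7
```

Emit:
play_rows --commands '[0, 0, 0, 0, 0, 0.06, 25, 0, 0, 0, 0, 0, 0.03, 25, 0, 0, 0, 0, 0, 0, 25, 0, 0, 0, 0, 0, 0, 25, 0, 0, 0, 0, 0, 0, 25]'

```text
time_s: 24.98
tool_pos: [0.4652, -0.1354, 0.0401]
tcp_rot: [0.0, 0.707, 0.707, 0.0]
force: [-1.7, -0.0, 5.1]
opening: 0.359
grip_force: 60.3
```

Contact made. I release and retreat straight up.

Emit:
play_rows --commands '[0, 0, 0, 0, 0, 0, 40, 0, 0, 0, 0, 0, 0, 55, 0, 0, 0, 0, 0, 0, 55, 0, 0, 0, 0, 0, 0, 55, 0, 0, 0, 0, 0, -0.3, 55]'

```text
time_s: 25.6
tool_pos: [0.4647, -0.1352, 0.0453]
tcp_rot: [-0.0, 0.707, 0.707, -0.0]
force: [1.3, 1.1, 1.0]
opening: 0.644
grip_force: 0.0
```

Emit:
play_rows --commands '[0, 0, 0, 0, 0, -1, 55, 0, 0, 0, 0, 0, -1, 55, 0, 0, 0, 0, 0, -1, 55, 0, 0, 0, 0, 0, -1, 55, 0, 0, 0, 0, 0, -1, 55]'

```text
time_s: 26.22
tool_pos: [0.465, -0.1354, 0.1466]
tcp_rot: [0.0, 0.707, 0.707, 0.0]
force: [-0.7, 0.7, -0.3]
opening: 0.647
grip_force: 0.0
```

Emit:
play_rows --commands '[0, 0, 0, 0, 0, -1, 55, 0, 0, 0, 0, 0, -1, 55, 0, 0, 0, 0, 0, -1, 55, 0, 0, 0, 0, 0, 0, 55, 0, 0, 0, 0, 0, 0, 55]'

```text
time_s: 26.85
tool_pos: [0.4645, -0.1352, 0.205]
tcp_rot: [-0.0, 0.707, 0.707, -0.0]
force: [-0.2, 0.7, -0.9]
opening: 0.643
grip_force: 0.0
```

```bash
python3 - <<'E'
from h import *
c=arm.read_camera("side"); cv2.imwrite("pics/s6.png",cv2.resize(c["frame"],None,fx=1.5,fy=1.5)[...,::-1])
P=cloud(c);hsv=cv2.cvtColor(c["frame"],cv2.COLOR_RGB2HSV); m=(abs(hsv[...,0].astype(int)-20)<8)&(hsv[...,1]>110)&(np.hypot(P[...,0]-.465,P[...,1]+.136)<.04)
t=m&(P[...,2]>.073); print(cv2.minEnclosingCircle((P[t][:,:2]*1000).astype(np.float32)),np.median(P[t][:,2]))
E
```

```text
((468.2989501953125, -144.98280334472656), 32.419647216796875) 0.07746799106752544
```

View pics/s6.png

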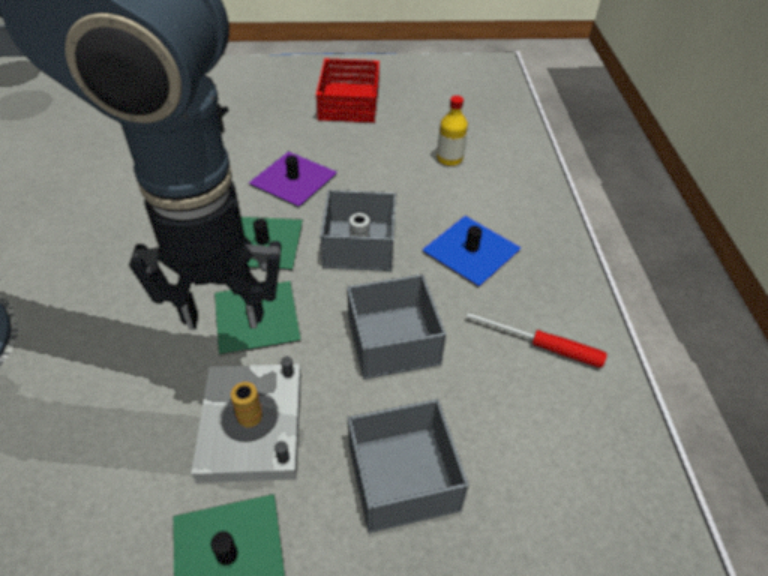

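The bush stands upright in the recess at (246,405) with its top at z 0.077. The lids are flat, the steel bush is still in its tin and the arm is clear, so I hand in.

```bash
python3 -c "
from plant import arm
print(arm.close_job())"
```

```text
the job is handed in; nothing more can be done
None
```

I handed the job in at about 27 s: the brass bush (from the right tin) stands upright in the recess, all three green lids lie flat on the bench, and the steel bush is still in its tin; no verdict was returned.

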